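# Put the brass density specimens away

## Task

Put the three brass specimens away and leave the two aluminium cylinders standing where they are: the thick brass cylinder upright in the wooden block with the wide pocket, the thin brass cylinder upright in the block with the narrow pocket, and the brass bar, which must first be snapped forward out of its spring clips, lying in both green V saddles of the wooden rest, roughly centred along it.

Things in the scene. Friction and masses are not known exactly. Their poses are not given: they have to be found in the camera images.
- brass_large: Thick brass (yellow metal) cylinder, 36 mm diameter, 50 mm high, standing upright. About 0.43 kg. Origin: centre of its underside; z runs up its axis.
- brass_small: Thin brass (yellow metal) cylinder, 22 mm diameter, 50 mm high, standing upright. About 0.16 kg. Origin: centre of its underside; z runs up its axis.
- brass_bar: Round brass bar, 16 mm diameter, 160 mm long, about 0.27 kg, level in the rack's two spring clips at the start, axis 50 mm above the bench. A level pull of about 5 to 13 N on its middle along the rack's -x snaps it out within 20 mm; it cannot leave upwards or endways. Origin: middle of the bar, on its axis; y runs along it. At the start its axes are parallel to the rack's.
- alu_large: Thick aluminium (silver-grey) cylinder, 36 mm diameter, 50 mm high, standing upright. It stays where it is. Origin: centre of its underside; z runs up its axis.
- alu_small: Thin aluminium (silver-grey) cylinder, 22 mm diameter, 50 mm high, standing upright. It stays where it is. Origin: centre of its underside; z runs up its axis.
- well_large: Fixed square block of brown wood, 76 x 76 mm, 15 mm high, with one round green-floored pocket of 52 mm diameter from above, 10 mm deep (pocket floor 5 mm above the bench): the place of the thick brass cylinder. Origin: underside of the block, centred under the pocket; z up.
- well_small: Fixed square block of brown wood, 60 x 60 mm, 15 mm high, with one round green-floored pocket of 35 mm diameter from above, 10 mm deep (pocket floor 5 mm above the bench): the place of the thin brass cylinder. Origin: underside of the block, centred under the pocket; z up.
- rack: Fixed rack: blue base 75 (x) x 184 (y) x 8 mm with two C clips at y = +-50 mm, 16 mm wide, open to its -x (the robot's side). Lower lip and back are fixed, the sprung steel upper jaw (top 64 mm up, 72 open) hooks over the bar's front. Grey end cheeks at y = +-87 mm, 58 mm high. Between the clips (84 mm) it is clear all round the bar down to the base. Origin: centre of base underside; z up.
- rest: Fixed rest for the bar: brown wooden base 60 (x) x 130 (y) x 8 mm with two green V saddles at y = +-50 mm, 14 mm wide (86 mm clear between), open upwards, 40 mm across the mouth, 51 mm high. A bar lying in both runs along the rest's y, its axis 45 mm above the bench, over the middle of the base. Origin: centre of base underside; z up.
Not all that is in view belongs to the job. Leave any purple look-alike of the brass_large alone. Leave any pink look-alike of the well_large alone.

How it is judged:
At the end, for the whole second after the job is handed in: Each brass cylinder upright (0.1 rad) on the floor of its own pocket (within 11 mm of centre), the bar in both V saddles (axis 41-49 mm up, within 6 mm across, 18 mm along, 0.1 rad), all at rest; both aluminium cylinders upright within 20 mm of their starts (horizontal distance between brass_large and well_large below 0.011 m and z of brass_large in the frame of well_large below 0.008 m and angle between each of brass_large, brass_small, alu_large, alu_small's own z axis and vertical below 0.1 rad and linear speed of each of brass_large, brass_small, brass_bar below 0.02 m/s and horizontal distance between brass_small and well_small below 0.011 m and z of brass_small in the frame of well_small below 0.008 m and x of brass_bar in the frame of rest between -0.006 and 0.006 m and y of brass_bar in the frame of rest between -0.018 and 0.018 m and z of brass_bar in the frame of rest between 0.041 and 0.049 m and angle between the y axis of brass_bar and the y axis of rest, either way round below 0.1 rad and distance of each of alu_large, alu_small from where it was at the start of the episode below 0.02 m); the robot touches nothing.
It fails at once if an aluminium cylinder is moved by more than 30 mm or knocked over (distance of any of alu_large, alu_small from where it was at the start of the episode above 0.03 m or angle between any of alu_large, alu_small's own z axis and vertical above 0.5 rad).
It also fails if it takes over 90 s, if anything falls off the work surface, if the arm or the gripper's body presses on something with over 40 N, if the wrist force passes 120 N, or if a joint passes its speed limit or range.

## Robot

A 6-joint arm with a two-finger parallel gripper is mounted at the origin on the work surface. World frame = base frame: x ahead of the robot, y to its left, z up, the work surface at z = 0. Lengths are in m, angles in rad, forces in N, time in s.
With the tool pointing down it reaches from about 0.35 to 0.775 m from the base axis. Payload 7.3 kg.
Tool frame: the origin (TCP) lies on the centre line of the jaws, within the pads' length; the fingertips stand 25 mm ahead of it and the grasp point (between the pads) lies 6 mm ahead of it; z points along the fingers, y is the line along which they close (so a half turn about z gives the same grasp; the last joint's range is limited). The gripper opens to 92 mm and grips with 3 to 60 N. Pads are 19 mm wide; open, the fingers measure 130 mm over their backs; the gripper's body (75 mm by 190 mm) begins 47 mm behind the grasp point.
Start: joints at [1.035, 0.342, 1.524, -0, 1.275, -0.146], TCP at [0.199, 0.486, 0.218] pointing down, gripper open.
Joint ranges: [-2.53, 2.53], [-0.77, 2.02], [0.04, 2.7], [-1, 4.14], [0.28, 2.66], [-3.11, 3.11]. Speed limits (rad/s): [2.57, 2.57, 3.14, 3.14, 3.14, 3.14].

## Interface

Orientations are given as [roll, pitch, yaw] about the fixed x, y, z axes, in that order (R = Rz(yaw) Ry(pitch) Rx(roll)).
In Python, from cell import status, read_camera, camera_info, ticket, models gives the robot as it stands.
- The arm moves only by the tool send_rows, never from a script. Its argument "plan" is a list of rows, each an object with "offset": the shift along the tool's x, y, z in mm, a list of three; "yaw": the turn about the tool's z in rad. In form: [{"offset": [dx, dy, dz], "yaw": yaw}, ...]. A call has 1 to 20 rows; each row shifts and turns the commanded pose from where the row before left it, along the tool's axes as they then stand; what a row does not reach is not made up. A row lasts 1/10 s, in which the tool goes at most 50 mm and 8.59 degrees, less where a joint would pass 70% of its speed; a pose out of reach is approached as far as the arm can. A call is refused whole if a number of a shift passes 50 or a number of a turn 0.15, either way. A call with a gripper value outside its range is refused whole. "hand" is the closure, from 0 (fully open) to 1 (shut), set as the call begins (left out, the last holds). The fingers move at their own pace and stop on an object; "squeeze" is the grip in N (left out, the last holds). Time passes only in rows, so rows that do not move let the fingers close. It gives the time, the measured TCP pose, the force, the opening and the grip force at its end, in the units of the state.
- status.observe(): the state, without advancing time (a new reading comes with each control period).
- read_camera(name): name is "scene" or "top"; returns the picture (480x640x3 uint8, red, green, blue); there is no depth.
- camera_info(name): a dict with "vfov" (degrees; the focal length in pixels is half the picture's height over the tangent of half this angle, whatever the lens; pixels are square), "cx", "cy" (the principal point, pixels), "distortion" ([k1, k2, p1, p2, k3] as OpenCV has them; the pictures are not rectified), "origin" and "attitude" of the camera in the world. Camera axes: x right, y down, z forward; pixel columns grow to the right and rows downward; lengths in m; the calibration is good to about 2 mm. A picture is of the moment at which its call begins. camera_info takes no time and is no camera call.
- ticket.hand_in(): hands the job in; it is judged then, once.
Trained networks look in the newest picture that a camera, given by its name, has taken for a name from the list of things; names that differ only in an ending like _2 or _b are one class to them, and where a whole thing is asked for, a point or a joint stands for the part that bears it (a point fixed in the world has none). Each returns a list of dicts, best first, with "conf" (0 to 1); they miss things now and then, are a little off and sometimes report something else, mostly with a low value. They report only what shows in the picture. A call takes as long as a camera call. They do not tell look-alikes from the thing itself.
- models.regions_of(camera, label): "mask" (480x640 bool, what is visible of it) and "extent" ([left, top, right, bottom] in pixels, round what is visible of it).
The state is a dict: "time": time; "qpos": joint angles; "qvel": joint speeds; "joint_efforts": joint torques, N m; "tool_pos": TCP position; "tool_rot": TCP orientation; "contact_force": force on the tool from outside, world axes, zero at the start; "torque": the same for the moment, N m; "opening": finger opening in m; "grip_force": force on a finger pad.
Only numpy, scipy, OpenCV 4.12 (cv2) and the standard library are available. Lean on these libraries where they do the work, as an engineer would, in place of code of your own. Each camera call takes 0.05 s, during which the arm holds its last target. There are 200 camera calls.

## Working session

There is one attempt and no reset: what is moved stays moved. The work goes in short steps, Python scripts to look and compute and a tool call to move; the robot and the scene stay as the last step left them, time stands still between calls to the robot, and variables do not carry over. Pictures are saved under pics/ and viewed, at most 14 in all, crops included, and the job is handed in when it is done.

Besides the shell and the picture viewer there is one more tool, called after ">>>" as name([rows], argument=value, ...), one row to a line, values as JSON. send_rows: Moves the arm, as the interface text tells. Its arguments: {"type":"object","properties":{"plan":{"type":"array"},"hand":{"type":"number"},"squeeze":{"type":"number"}},"required":["plan"]}

```bash
mkdir -p pics; ls; cat > h.py <<'E'
import numpy as np, cv2
from cell import status, read_camera, camera_info, ticket, models
from scipy.spatial.transform import Rotation as Ro
def cam(n):
    i=camera_info(n); f=240/np.tan(np.radians(i['vfov'])/2)
    K=np.array([[f,0,i['cx']],[0,f,i['cy']],[0,0,1.]]); a=np.array(i['attitude'],float)
    R=a if a.shape==(3,3) else Ro.from_euler('xyz',a).as_matrix() if a.size==3 else None
    return K,np.array(i['distortion'],float),np.array(i['origin'],float),R
def ray(n,uv):
    K,d,o,R=cam(n); p=cv2.undistortPoints(np.array(uv,float).reshape(-1,1,2),K,d).reshape(-1,2)
    return o,np.c_[p,np.ones(len(p))]@R.T
def onz(n,uv,z):
    o,r=ray(n,uv); return o+r*((z-o[2])/r[:,2])[:,None]
def proj(n,P):
    K,d,o,R=cam(n); rv=cv2.Rodrigues(R.T)[0]
    return cv2.projectPoints(np.array(P,float).reshape(-1,1,3),rv,-R.T@o,K,d)[0].reshape(-1,2)
def snap(n,f):
    im=read_camera(n); cv2.imwrite('pics/'+f,im[...,::-1]); return im
E
python3 - <<'E'
from h import *
for n in('scene','top'):
    print(camera_info(n)); snap(n,n+'0.png')
    for l in 'brass_large brass_small brass_bar alu_large alu_small well_large well_small rack rest'.split():
        for r in models.regions_of(n,l):
            m=r['mask']; ys,xs=np.nonzero(m); print(n,l,round(r['conf'],2),np.round(r['extent']),len(xs),(round(xs.mean(),1),round(ys.mean(),1)))
print(status.observe())
E
```

```text
pics
{'vfov': 45.26984624421312, 'cx': 322.4644517827629, 'cy': 242.95405464628254, 'distortion': array([-0.06013608,  0.        ,  0.        ,  0.        ,  0.        ]), 'origin': array([1.30041618, 0.15385623, 0.7881807 ]), 'attitude': array([-2.29367406, -0.01849272,  1.75205482])}
scene brass_large 0.68 [457. 232. 478. 262.] 499 (np.float64(465.9), np.float64(247.5))
scene brass_large 0.68 [493. 237. 516. 264.] 514 (np.float64(504.6), np.float64(250.1))
scene brass_large 0.61 [412. 219. 432. 245.] 410 (np.float64(422.9), np.float64(233.0))
scene brass_small 0.67 [341. 239. 352. 266.] 290 (np.float64(346.8), np.float64(250.4))
scene brass_small 0.48 [342. 284. 451. 360.] 3692 (np.float64(396.7), np.float64(328.0))
scene brass_small 0.38 [165. 209. 180. 230.] 222 (np.float64(172.5), np.float64(220.9))
scene brass_bar 0.59 [354. 298. 444. 329.] 623 (np.float64(401.3), np.float64(310.9))
scene alu_large 0.9 [392. 242. 415. 272.] 512 (np.float64(402.2), np.float64(258.1))
scene alu_small 0.8 [166. 210. 181. 231.] 222 (np.float64(172.7), np.float64(221.1))
scene alu_small 0.66 [176. 2
[... 1999 characters left out ...]
426.2), np.float64(173.6))
{'time': 1.0, 'qpos': array([ 1.03500273e+00,  3.41986793e-01,  1.52409158e+00,  4.34696200e-06,
        1.27540349e+00, -1.46034537e-01]), 'qvel': array([ 0.00027201, -0.00154201, -0.00112791, -0.00051065, -0.00035   ,
       -0.0004098 ]), 'joint_efforts': array([ 5.65204282e-04, -4.31137419e+01, -2.44483799e+01,  7.17038498e-02,
        4.83735767e-02, -4.80571657e-05]), 'tool_pos': array([0.19948862, 0.48564728, 0.21845031]), 'tool_rot': array([3.14148243e+00, 1.20081714e-05, 2.75183233e+00]), 'contact_force': array([-0.04615824, -0.09213348, -0.92045676]), 'torque': array([0.00860113, 0.05185487, 0.07260716]), 'grip_force': 0.0, 'opening': 0.09145028276578826}
```

View pics/top0.png

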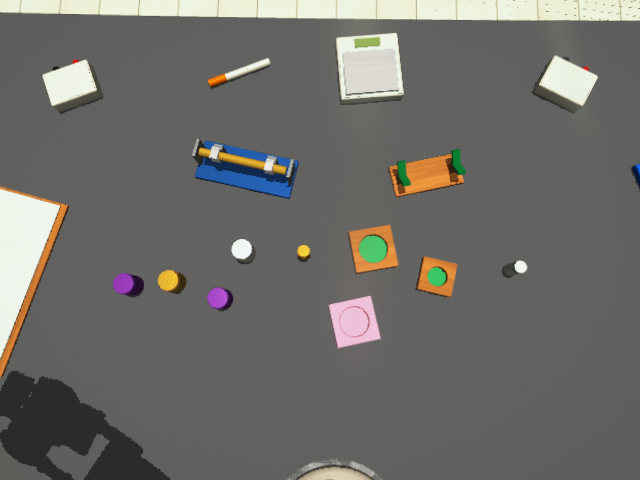

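View pics/scene0.png

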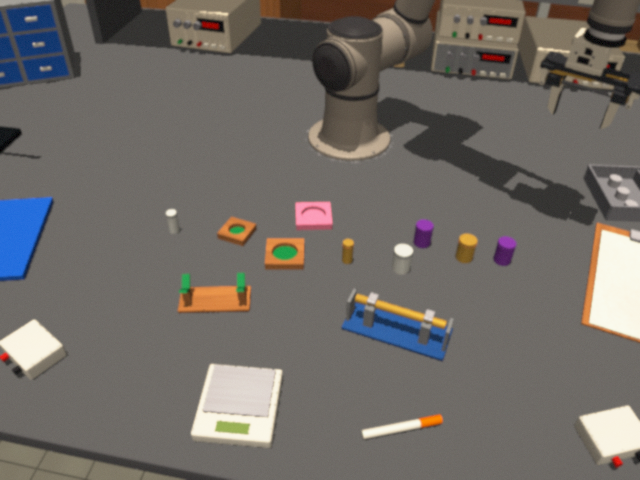

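In the top picture the robot is below and +y is left.

| Thing wanted | Top pixel | Could be confused with |
|---|---|---|
| Thick brass | (171,280), yellow | Purple (127,285) and (219,298); aluminium (242,250) |
| Thin brass | (304,252) | Aluminium (519,267) |
| Wide well | Brown (373,248) | Pink (354,322) |
| Narrow well | (437,276) | none |
| Bar in rack | (242,161) | Pen (240,72) |
| Rest | (427,174) | none |

Next I fit outlines to get poses.

```bash
cat > fit.py <<'E'
from h import *
from scipy.optimize import minimize
S=8
def poly(n,P):
    p=proj(n,P).astype(np.float32); return cv2.convexHull(p)[:,0]
def cyl(r,h,z0=0):
    t=np.linspace(0,2*np.pi,32,endpoint=False); c=np.c_[r*np.cos(t),r*np.sin(t)]
    return np.vstack([np.c_[c,c[:,0]*0+z0],np.c_[c,c[:,0]*0+z0+h]])
def box(a,b,h): return np.array([[i*a/2,j*b/2,k] for i in(-1,1) for j in(-1,1) for k in(0,h)])
def barP(z=.05):
    t=np.linspace(0,2*np.pi,24,endpoint=False)
    return np.vstack([np.c_[.008*np.cos(t),0*t+y,z+.008*np.sin(t)] for y in(-.08,.08)])
def place(P,q):
    c,s=np.cos(q[2]),np.sin(q[2]); return P@np.array([[c,s,0],[-s,c,0],[0,0,1]])+[q[0],q[1],0]
def hmask(im,ext,lo,hi,pad=6,hull=False):
    hsv=cv2.cvtColor(im,cv2.COLOR_RGB2HSV); m=cv2.inRange(hsv,lo,hi); k=np.zeros_like(m)
    l,t,r,b=[int(v) for v in ext]; k[max(t-pad,0):b+pad,max(l-pad,0):r+pad]=255; m&=k
    if hull:
        m=cv2.morphologyEx(m,cv2.MORPH_OPEN,np.ones((2,2),np.uint8))
        h=cv2.convexHull(cv2.findNonZero(m)); cv2.fillConvexPoly(m,h,255)
    return m
def fit(P,masks,q0,yaw):
    """masks: {cam: mask}; silhouette fit by xor area"""
    W={}
    for n,m in masks.items():
        ys,xs=np.nonzero(m); x0,y0,x1,y1=xs.min()-12,ys.min()-12,xs.max()+13,ys.max()+13
        x0,y0=max(x0,0),max(y0,0)
        sub=cv2.GaussianBlur(cv2.resize(m[y0:y1,x0:x1],None,fx=S,fy=S,interpolation=cv2.INTER_LINEAR).astype(np.float32)/255,(0,0),2)>.5
        W[n]=(x0,y0,sub)
    def cost(v):
        q=np.r_[v,0] if not yaw else v; e=0
        for n,(x0,y0,sub) in W.items():
            c=np.zeros(sub.shape,np.uint8); p=(poly(n,place(P,q))-[x0,y0]+.5)*S
            cv2.fillConvexPoly(c,np.round(p).astype(np.int32),1); e+=(c.astype(bool)^sub).sum()/sub.sum()
        return e
    best=None
    for q in q0:
        v=np.array(q if yaw else q[:2],float); d=np.eye(len(v))*([.008,.008,.08][:len(v)])
        r=minimize(cost,v,method='Nelder-Mead',options=dict(initial_simplex=np.vstack([v,v+d]),xatol=1e-4,fatol=1e-5))
        if best is None or r.fun<best.fun: best=r
    return best.x,best.fun
E
cat > m1.py <<'E'
from fit import *
im={n:read_camera(n) for n in('scene','top')}
Y=((16,110,60),(32,255,255)); G=((0,0,105),(180,60,255)); WD=((5,110,60),(85,255,255)); WO=((5,110,50),(17,255,255)); B=((100,110,40),(125,255,255))
T={'brass_large':(cyl(.018,.05),Y,(457,232,478,262),(156,269,189,292),0,0),
'brass_small':(cyl(.011,.05),Y,(341,239,352,266),(296,245,313,258),0,0),
'brass_bar':(barP(),Y,(354,298,444,329),(198,148,288,176),1,1),
'alu_large':(cyl(.018,.05),G,(392,242,415,272),(230,239,259,259),0,0),
'alu_small':(cyl(.011,.05),G,(165,209,180,230),(513,260,526,274),0,0),
'well_large':(box(.076,.076,.015),WD,(265,237,305,270),(347,226,397,274),1,1),
'well_small':(box(.06,.06,.015),WD,(218,214,256,246),(417,258,458,297),1,1),
'rest':(box(.06,.13,.008),WO,(177,273,251,313),(388,149,464,196),1,1),
'rack':(box(.075,.184,.008),B,(343,287,455,364),(192,136,299,198),1,1)}
ov={n:im[n][...,::-1].copy() for n in im}
for k,(P,(lo,hi),es,et,hull,yaw) in T.items():
    ms={n:hmask(im[n],e,lo,hi,4,hull) for n,e in(('scene',es),('top',et))}
    out=[]
    for use in(('top',),('scene',),('top','scene')):
        ys,xs=np.nonzero(ms['top']); x0=onz('top',[[xs.mean(),ys.mean()]],.05 if 'bar' in k else .025)[0,:2]
        q,f=fit(P,{n:ms[n] for n in use},[(*x0,y) for y in((0,.3,-.3) if yaw else (0,))],yaw); out.append((np.round(q,4).tolist(),round(f,3)))
    print(k,*out)
    for n in im: cv2.polylines(ov[n],[np.round(poly(n,place(P,np.r_[q,0][:3]))).astype(int)],1,(255,255,0),1)
a=cv2.resize(ov['top'][130:330,100:540],None,fx=1.8,fy=1.8); 
cv2.imwrite('pics/ov.png',a)
E
python3 m1.py
```

```text
brass_large ([0.4076, 0.2973], np.float64(0.366)) ([0.4021, 0.2966], np.float64(0.104)) ([0.4069, 0.2968], np.float64(0.555))
brass_small ([0.4641, 0.0657], np.float64(0.144)) ([0.4593, 0.0641], np.float64(0.181)) ([0.4637, 0.0655], np.float64(0.435))
brass_bar ([0.6222, 0.178, -0.2061], np.float64(0.057)) ([0.6218, 0.1791, -0.2043], np.float64(0.053)) ([0.622, 0.1786, -0.2074], np.float64(0.126))
alu_large ([0.4659, 0.1747], np.float64(0.288)) ([0.4648, 0.1668], np.float64(0.517)) ([0.4653, 0.174], np.float64(0.823))
alu_small ([0.4456, -0.3087], np.float64(0.91)) ([0.442, -0.3144], np.float64(0.577)) ([0.4459, -0.3101], np.float64(1.522))Traceback (most recent call last):
  File "m1.py", line 19, in <module>
    q,f=fit(P,{n:ms[n] for n in use},[(*x0,y) for y in((0,.3,-.3) if yaw else (0,))],yaw); out.append((np.round(q,4).tolist(),round(f,3)))
        ~~~^^^^^^^^^^^^^^^^^^^^^^^^^^^^^^^^^^^^^^^^^^^^^^^^^^^^^^^^^^^^^^^^^^^^^^^^^^^^^^
  File "fit.py", line 39, in fit
    r=minimize(cost,v,method='Nelder-Mead',options=dict(initial_simplex=np.vstack([v,v+d]),xatol=1e-4,fatol=1e-5))
    res = _minimize_neldermead(fun, x0, args, callback, bounds=bounds,
                               **options)
    fsim[k] = func(sim[k])
              ~~~~^^^^^^^^
    fx = function(np.copy(x), *(wrapper_args + args))
  File "fit.py", line 33, in cost
    c=np.zeros(sub.shape,np.uint8); p=(poly(n,place(P,q))-[x0,y0]+.5)*S
                                       ~~~~^^^^^^^^^^^^^^
  File "fit.py", line 5, in poly
    p=proj(n,P).astype(np.float32); return cv2.convexHull(p)[:,0]
      ~~~~^^^^^
  File "h.py", line 15, in proj
    K,d,o,R=cam(n); rv=cv2.Rodrigues(R.T)[0]
            ~~~^^^
  File "h.py", line 5, in cam
    i=camera_info(n); f=240/np.tan(np.radians(i['vfov'])/2)
ValueError: time passes only in moves, steps and waits
```

```bash
sed -i 's/^def cam(n)/import functools\n@functools.lru_cache\ndef cam(n)/' h.py
sed -i "s/^Y=((16,110,60)/Y=((14,100,25)/; s/^a=cv2.*/a=cv2.resize(ov['top'][130:330,100:540],None,fx=1.8,fy=1.8);b=cv2.resize(ov['scene'][200:370,160:520],None,fx=1.3,fy=1.3)\na=np.vstack([a,np.pad(b,((0,0),(0,a.shape[1]-b.shape[1]),(0,0)))])/" m1.py
sed -i "s/'alu_large':(cyl(.018,.05),G/'alu_large':(cyl(.018,.0005,.05),((0,0,170),(180,60,255))/;s/'alu_small':(cyl(.011,.05),G/'alu_small':(cyl(.011,.0005,.05),((0,0,170),(180,60,255))/" m1.py
python3 m1.py
```

```text
brass_large ([0.4074, 0.2975], np.float64(0.059)) ([0.4026, 0.2963], np.float64(0.066)) ([0.4069, 0.2965], np.float64(0.225))
brass_small ([0.4637, 0.0658], np.float64(0.079)) ([0.4593, 0.0641], np.float64(0.091)) ([0.4633, 0.0652], np.float64(0.304))
brass_bar ([0.6221, 0.1777, -0.2078], np.float64(0.059)) ([0.6217, 0.1789, -0.2065], np.float64(0.054)) ([0.6218, 0.1781, -0.2074], np.float64(0.128))
alu_large ([0.4644, 0.1729], np.float64(0.051)) ([0.4626, 0.1719], np.float64(0.075)) ([0.464, 0.1725], np.float64(0.183))
alu_small ([0.4449, -0.3048], np.float64(0.123)) ([0.4427, -0.3074], np.float64(0.088)) ([0.444, -0.3063], np.float64(0.36))
well_large ([0.4739, -0.061, 0.1817], np.float64(0.041)) ([0.4737, -0.0581, 0.1918], np.float64(0.031)) ([0.4741, -0.0597, 0.1929], np.float64(0.1))
well_small ([0.4269, -0.1753, -0.2231], np.float64(0.038)) ([0.4267, -0.1727, -0.2126], np.float64(0.038)) ([0.4268, -0.1739, -0.2262], np.float64(0.119))
rest ([0.6169, -0.159, 0.2298], np.float64(0.045)) ([0.6188, -0.1571, 0.2111], np.float64(0.051)) ([0.6174, -0.1577, 0.2285], np.float64(0.127))
rack ([0.6216, 0.1772, -0.2065], np.float64(0.017)) ([0.6227, 0.18, -0.2014], np.float64(0.189)) ([0.6218, 0.1773, -0.2061], np.float64(0.212))
```

View pics/ov.png

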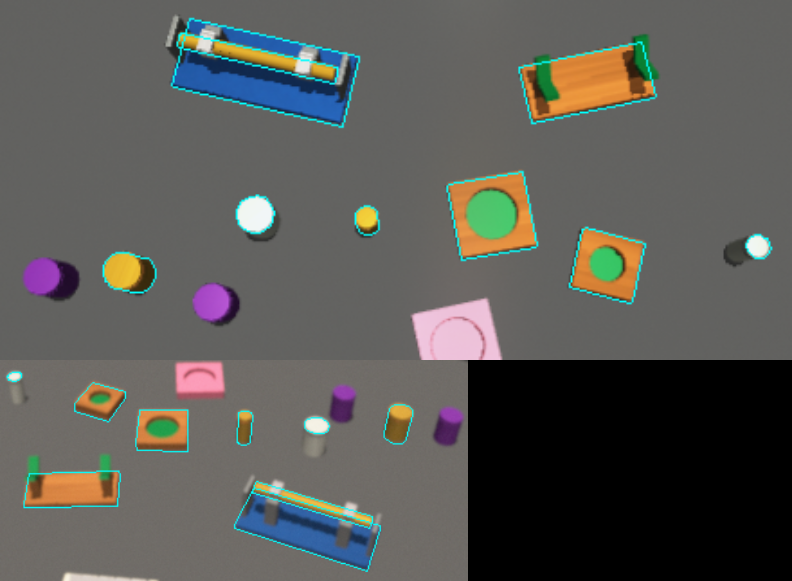

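The overlay shows every outline sitting on its object. Thick brass is yellow at crop (122,271) with purple on both sides. The wide well is brown, not the pink one at (457,335). Next I turn to yaw π/2, where tool x is world y and tool y is world x, and go above the thick brass.

>>> send_rows([
  {"offset": [0,0,0],"yaw": 0.148},
  {"offset": [0,0,0],"yaw": 0.148},
  {"offset": [0,0,0],"yaw": 0.148},
  {"offset": [0,0,0],"yaw": 0.148},
  {"offset": [0,0,0],"yaw": 0.148},
  {"offset": [0,0,0],"yaw": 0.148},
  {"offset": [0,0,0],"yaw": 0.148},
  {"offset": [0,0,0],"yaw": 0.145},
  {"offset": [-19,20.5,9],"yaw": 0},
  {"offset": [-19,20.5,9],"yaw": 0},
  {"offset": [-19,20.5,9],"yaw": 0},
  {"offset": [-19,20.5,9],"yaw": 0},
  {"offset": [-19,20.5,9],"yaw": 0},
  {"offset": [-19,20.5,9],"yaw": 0},
  {"offset": [-19,20.5,9],"yaw": 0},
  {"offset": [-19,20.5,9],"yaw": 0},
  {"offset": [-19,20.5,9],"yaw": 0},
  {"offset": [-18,20.5,9],"yaw": 0},
], hand=0, squeeze=30)

```text
time: 3.0
tool_pos: [0.4053, 0.2958, 0.1282]
tool_rot: [3.141, -0.0, 1.571]
contact_force: [-0.1, 1.6, -0.3]
opening: 0.0915
grip_force: 0.0
```

>>> send_rows([
  {"offset": [1,0,15],"yaw": 0},
  {"offset": [0,0,15],"yaw": 0},
  {"offset": [0,0,15],"yaw": 0},
  {"offset": [0,0,15],"yaw": 0},
  {"offset": [0,0,13],"yaw": 0},
  {"offset": [0,0,10],"yaw": 0},
  {"offset": [0,0,0],"yaw": 0},
])

```text
time: 3.7
tool_pos: [0.4038, 0.2973, 0.0443]
tool_rot: [-3.14, 0.001, 1.571]
contact_force: [1.2, -0.2, 0.7]
opening: 0.092
grip_force: 0.0
```

>>> send_rows([
  {"offset": [0,0,0],"yaw": 0},
  {"offset": [0,0,0],"yaw": 0},
  {"offset": [0,0,0],"yaw": 0},
  {"offset": [0,0,0],"yaw": 0},
  {"offset": [0,0,0],"yaw": 0},
  {"offset": [0,0,0],"yaw": 0},
  {"offset": [0,0,0],"yaw": 0},
  {"offset": [0,0,0],"yaw": 0},
  {"offset": [0,0,0],"yaw": 0},
  {"offset": [0,0,0],"yaw": 0},
], hand=1, squeeze=30)

```text
time: 4.7
tool_pos: [0.4045, 0.2976, 0.0454]
tool_rot: [3.142, -0.0, 1.571]
contact_force: [-0.8, 0.3, -0.3]
opening: 0.0165
grip_force: 0.0
```

```bash
python3 - <<'E'
from h import *
a=snap('top','t2.png'); b=snap('scene','s2.png'); print(status.observe()['opening'])
a=cv2.resize(a[230:340,90:300],None,fx=3,fy=3);b=cv2.resize(b[150:290,360:570],None,fx=2,fy=2)
c=np.zeros((610,630,3),np.uint8);c[:330]=a;c[330:,:420]=b;cv2.imwrite('pics/c2.png',c[:600,:,::-1])
E
```

```text
0.008342151543970534
```

View pics/c2.png

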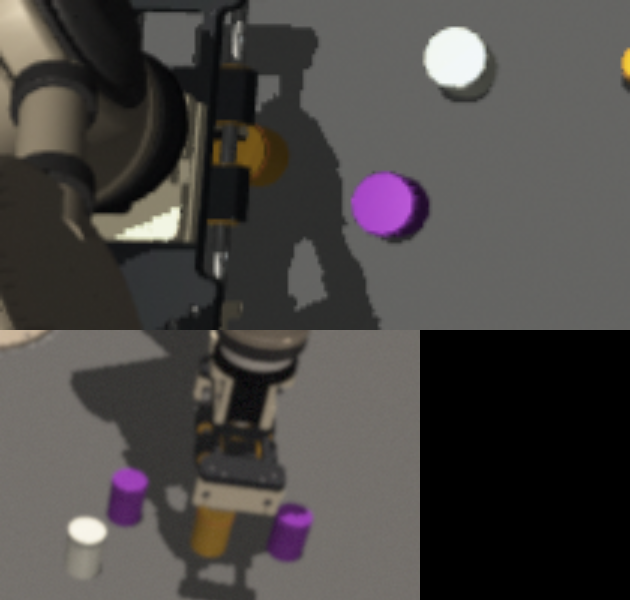

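```bash
python3 - <<'E'
from h import *
s=status.observe(); print(s['tool_pos'],s['tool_rot'],s['opening'],s['grip_force'])
p=s['tool_pos']; R=Ro.from_euler('xyz',s['tool_rot']).as_matrix()
P=[p+R@np.array(v) for v in ([0,0,.025],[0,0,-.041],[0,.03,-.041],[.0375,.095,-.041],[-.0375,.095,-.041],[-.0375,-.095,-.041],[.0375,-.095,-.041])]
a=cv2.imread('pics/t2.png');b=cv2.imread('pics/s2.png')
A=cv2.resize(a[190:360,60:300],None,fx=2.5,fy=2.5);B=cv2.resize(b[100:290,360:600],None,fx=2.5,fy=2.5)
for I,n,o in((A,'top',(60,190)),(B,'scene',(360,100))):
    q=np.round((proj(n,P)-o)*2.5).astype(int); cv2.line(I,q[0],q[1],(0,0,255),1); cv2.polylines(I,[q[3:]],1,(0,255,0),1)
cv2.imwrite('pics/c3.png',cv2.resize(np.vstack([A[:,:600],B]),None,fx=.66,fy=.66)[:600])
B=cv2.resize(b[100:290,360:600],None,fx=2.5,fy=2.5)
E
```

```text
[0.40448644 0.29767215 0.04541912] [-3.14159127e+00 -8.28388641e-05  1.57079934e+00] 0.008342151543970534 0.0
```

View pics/c3.png

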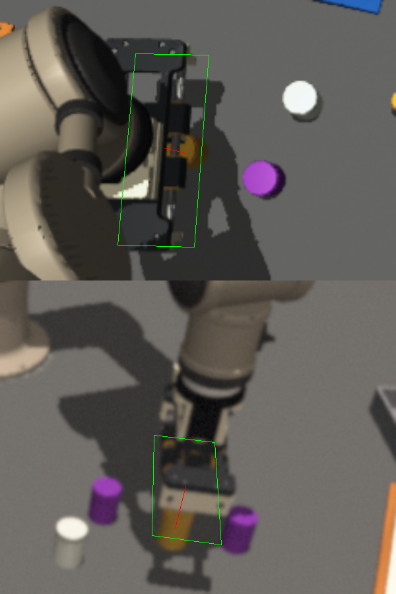

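```bash
python3 - <<'E'
from h import *
for z in(.218,.248,.278):
  p=np.array([.1995,.4856,z]); R=Ro.from_euler('xyz',[np.pi,0,2.7518]).as_matrix()
  P=[p+R@np.array([0,s*y,.025]) for s in(-1,1) for y in(.046,.065)]
  print(z,np.round(proj('scene',P)).tolist(),np.round(proj('top',P)).tolist())
a=cv2.imread('pics/scene0.png')[40:180,500:640]; t=cv2.imread('pics/s2.png')[180:280,420:540]
cv2.imwrite('pics/c4.png',np.vstack([cv2.resize(a,(560,560))[150:450],cv2.resize(t,(360,300),interpolation=cv2.INTER_CUBIC).repeat(1,0) if 0 else np.pad(cv2.resize(t,(360,300)),((0,0),(0,200),(0,0)))]))
E
```

```text
0.218 [[550.0, 128.0], [541.0, 125.0], [595.0, 141.0], [604.0, 144.0]] [[8.0, 439.0], [20.0, 445.0], [-52.0, 410.0], [-65.0, 404.0]]
0.248 [[554.0, 115.0], [545.0, 112.0], [600.0, 128.0], [609.0, 131.0]] [[-8.0, 445.0], [5.0, 451.0], [-71.0, 414.0], [-84.0, 408.0]]
0.278 [[558.0, 102.0], [549.0, 99.0], [604.0, 115.0], [614.0, 118.0]] [[-26.0, 452.0], [-12.0, 458.0], [-92.0, 419.0], [-106.0, 413.0]]
```

View pics/c4.png

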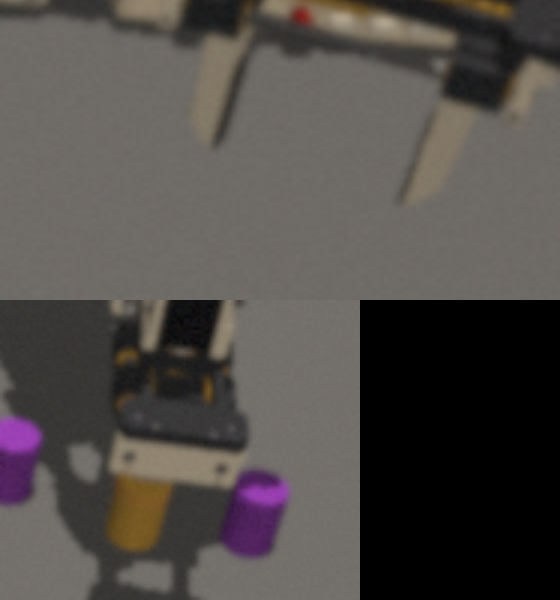

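The fingers closed just above the cylinder. The start picture has the tips at scene (553,114) and (601,129). That puts the real tips about 30 mm higher than the stated TCP and tip length imply. I open, go about 28 mm lower, and grasp again.

>>> send_rows([
  {"offset": [0,0,0],"yaw": 0},
  {"offset": [0,0,0],"yaw": 0},
  {"offset": [0,0,0],"yaw": 0},
  {"offset": [0,0,0],"yaw": 0},
  {"offset": [0,0,0],"yaw": 0},
  {"offset": [0,0,0],"yaw": 0},
  {"offset": [0,0,0],"yaw": 0},
  {"offset": [0,0,0],"yaw": 0},
  {"offset": [0,0,0],"yaw": 0},
  {"offset": [0,0,0],"yaw": 0},
  {"offset": [0,0,7],"yaw": 0},
  {"offset": [0,0,7],"yaw": 0},
  {"offset": [0,0,7],"yaw": 0},
  {"offset": [0,0,7],"yaw": 0},
  {"offset": [0,0,0],"yaw": 0},
], hand=0)

```text
time: 6.3
tool_pos: [0.4037, 0.2972, 0.0162]
tool_rot: [-3.14, 0.001, 1.571]
contact_force: [-0.5, -0.9, 0.5]
opening: 0.0918
grip_force: 0.0
```

>>> send_rows([
  {"offset": [0,0,0],"yaw": 0},
  {"offset": [0,0,0],"yaw": 0},
  {"offset": [0,0,0],"yaw": 0},
  {"offset": [0,0,0],"yaw": 0},
  {"offset": [0,0,0],"yaw": 0},
  {"offset": [0,0,0],"yaw": 0},
  {"offset": [0,0,0],"yaw": 0},
  {"offset": [0,0,0],"yaw": 0},
  {"offset": [0,0,0],"yaw": 0},
  {"offset": [0,0,0],"yaw": 0},
], hand=1)

```text
time: 7.3
tool_pos: [0.4052, 0.2979, 0.0177]
tool_rot: [3.14, -0.001, 1.571]
contact_force: [3.1, 0.3, 0.9]
opening: 0.0355
grip_force: 30.0
```

>>> send_rows([
  {"offset": [0,0,-10],"yaw": 0},
  {"offset": [0,0,-25],"yaw": 0},
  {"offset": [0,0,-25],"yaw": 0},
  {"offset": [0,0,-20],"yaw": 0},
  {"offset": [-20,2,0],"yaw": 0},
  {"offset": [-32,6,0],"yaw": 0},
  {"offset": [-32,6,0],"yaw": 0},
  {"offset": [-32,6,0],"yaw": 0},
  {"offset": [-32,6,0],"yaw": 0},
  {"offset": [-32,6,0],"yaw": 0},
  {"offset": [-32,6,0],"yaw": 0},
  {"offset": [-32,6,0],"yaw": 0},
  {"offset": [-32,6,0],"yaw": 0},
  {"offset": [-32,6,0],"yaw": 0},
  {"offset": [-32,6,0],"yaw": 0},
  {"offset": [-17,7,10],"yaw": 0},
  {"offset": [0,0,10],"yaw": 0},
  {"offset": [0,0,10],"yaw": 0},
  {"offset": [0,0,0],"yaw": 0},
])

```text
time: 9.2
tool_pos: [0.4715, -0.058, 0.0658]
tool_rot: [-3.137, -0.002, 1.571]
contact_force: [-1.0, 0.9, -2.8]
opening: 0.0353
grip_force: 30.0
```

```bash
python3 - <<'E'
from fit import *
s=status.observe(); p=s['tool_pos']; print(p,s['grip_force'],s['opening'])
b=snap('scene','s5.png'); t=snap('top','t5.png')
z0=p[2]-.017
q=proj('scene',[[p[0],p[1],z0+.025]])[0]
m=hmask(b,(q[0]-30,q[1]-30,q[0]+30,q[1]+40),(16,100,25),(32,255,255),0)
ys,xs=np.nonzero(m);print(len(xs),xs.min(),xs.max(),ys.min(),ys.max())
A=cv2.resize(b[150:290,220:400],None,fx=2.5,fy=2.5)
for P,c in((place(cyl(.018,.05,z0),[p[0],p[1],0]),(0,255,255)),(place(box(.076,.076,.015),[.474,-.0597,.19]),(255,0,0))):
    cv2.polylines(A,[np.round((poly('scene',P)-[220,150]+.5)*2.5).astype(int)],1,c,1)
B=cv2.resize(t[190:330,280:460],None,fx=1.6,fy=1.6); A=np.vstack([A,np.pad(B,((0,0),(0,A.shape[1]-B.shape[1]),(0,0)))])
cv2.imwrite('pics/c5.png',A[...,::-1])
E
```

```text
[ 0.47145751 -0.05798054  0.0658112 ] 29.98258799314499 0.035276963871059316
247 268 297 197 260
```

View pics/c5.png

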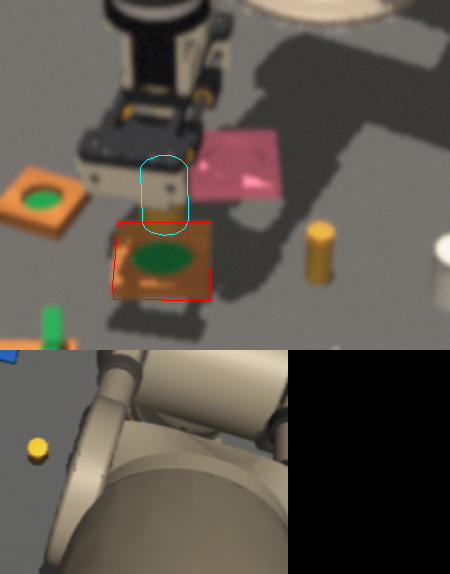

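The held cylinder shows at crop (165,210), in line with the green pocket at (162,258). I trim by 2 mm and go down to just above the floor.

>>> send_rows([
  {"offset": [-1.5,2,0],"yaw": 0},
  {"offset": [0,0,10],"yaw": 0},
  {"offset": [0,0,10],"yaw": 0},
  {"offset": [0,0,8],"yaw": 0},
  {"offset": [0,0,6],"yaw": 0},
  {"offset": [0,0,4],"yaw": 0},
  {"offset": [0,0,3],"yaw": 0},
  {"offset": [0,0,0],"yaw": 0},
])

```text
time: 10.1
tool_pos: [0.4753, -0.0608, 0.0261]
tool_rot: [-3.141, -0.0, 1.571]
contact_force: [0.1, 0.3, -2.1]
opening: 0.0351
grip_force: 30.0
```

>>> send_rows([
  {"offset": [0,0,2],"yaw": 0},
  {"offset": [0,0,1.5],"yaw": 0},
  {"offset": [0,0,1],"yaw": 0},
  {"offset": [0,0,0],"yaw": 0},
])

```text
time: 10.5
tool_pos: [0.4757, -0.0609, 0.0226]
tool_rot: [3.141, 0.0, 1.571]
contact_force: [-2.1, 0.7, 3.6]
opening: 0.035
grip_force: 30.0
```

```bash
python3 - <<'E'
from h import *
b=snap('scene','s6.png'); print(status.observe()['contact_force'])
cv2.imwrite('pics/c6.png',cv2.resize(b[200:290,240:330],None,fx=5,fy=5)[...,::-1])
E
```

```text
[-2.12281178  0.85638731  5.4929785 ]
```

View pics/c6.png

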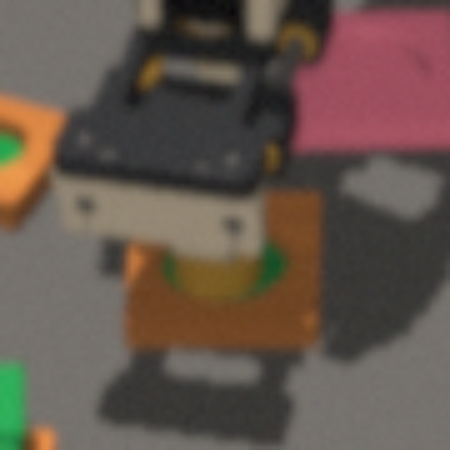

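The brass sits in the pocket with green visible left, right and in front of it, and there is a 5 N contact at the expected height. I release, rise and go above the thin brass.

>>> send_rows([
  {"offset": [0,0,0],"yaw": 0},
  {"offset": [0,0,0],"yaw": 0},
  {"offset": [0,0,0],"yaw": 0},
  {"offset": [0,0,0],"yaw": 0},
  {"offset": [0,0,0],"yaw": 0},
  {"offset": [0,0,-10],"yaw": 0},
  {"offset": [0,0,-20],"yaw": 0},
  {"offset": [0,0,-30],"yaw": 0},
  {"offset": [0,0,-30],"yaw": 0},
  {"offset": [20,-2,0],"yaw": 0},
  {"offset": [35,-4,0],"yaw": 0},
  {"offset": [35,-3,0],"yaw": 0},
  {"offset": [35,-3,0],"yaw": 0},
  {"offset": [0,0,30],"yaw": 0},
  {"offset": [0,0,20],"yaw": 0},
  {"offset": [0,0,0],"yaw": 0},
], hand=0)

```text
time: 12.15
tool_pos: [0.4618, 0.0646, 0.0605]
tool_rot: [-3.137, -0.0, 1.572]
contact_force: [-0.1, 0.4, -0.2]
opening: 0.0919
grip_force: 0.0
```

>>> send_rows([
  {"offset": [0.5,0.5,15],"yaw": 0},
  {"offset": [0,0,15],"yaw": 0},
  {"offset": [0,0,10],"yaw": 0},
  {"offset": [0,0,4],"yaw": 0},
  {"offset": [0,0,0],"yaw": 0},
])

```text
time: 12.65
tool_pos: [0.4641, 0.0645, 0.0181]
tool_rot: [-3.141, -0.0, 1.57]
contact_force: [-0.7, -1.2, 0.0]
opening: 0.0915
grip_force: 0.0
```

>>> send_rows([
  {"offset": [0,0,0],"yaw": 0},
  {"offset": [0,0,0],"yaw": 0},
  {"offset": [0,0,0],"yaw": 0},
  {"offset": [0,0,0],"yaw": 0},
  {"offset": [0,0,0],"yaw": 0},
  {"offset": [0,0,0],"yaw": 0},
  {"offset": [0,0,0],"yaw": 0},
  {"offset": [0,0,0],"yaw": 0},
  {"offset": [0,0,0],"yaw": 0},
  {"offset": [0,0,0],"yaw": 0},
  {"offset": [0,0,0],"yaw": 0},
], hand=1)

```text
time: 13.75
tool_pos: [0.464, 0.0647, 0.0179]
tool_rot: [3.142, -0.0, 1.571]
contact_force: [0.2, 0.4, -0.6]
opening: 0.0211
grip_force: 30.0
```

>>> send_rows([
  {"offset": [0,0,-15],"yaw": 0},
  {"offset": [0,0,-25],"yaw": 0},
  {"offset": [0,0,-25],"yaw": 0},
  {"offset": [0,0,-20],"yaw": 0},
  {"offset": [-18,-3,0],"yaw": 0},
  {"offset": [-32,-5,0],"yaw": 0},
  {"offset": [-32,-5,0],"yaw": 0},
  {"offset": [-32,-5,0],"yaw": 0},
  {"offset": [-32,-5,0],"yaw": 0},
  {"offset": [-32,-5,0],"yaw": 0},
  {"offset": [-32,-5,0],"yaw": 0},
  {"offset": [-28.5,-4,0],"yaw": 0},
  {"offset": [0,0,20],"yaw": 0},
  {"offset": [0,0,20],"yaw": 0},
  {"offset": [0,0,0],"yaw": 0},
])

```text
time: 15.25
tool_pos: [0.4251, -0.1731, 0.0609]
tool_rot: [-3.137, -0.003, 1.57]
contact_force: [-1.0, -0.3, -0.7]
opening: 0.0212
grip_force: 30.0
```

>>> send_rows([
  {"offset": [-0.5,0.5,10],"yaw": 0},
  {"offset": [0,0,10],"yaw": 0},
  {"offset": [0,0,8],"yaw": 0},
  {"offset": [0,0,4],"yaw": 0},
  {"offset": [0,0,3],"yaw": 0},
  {"offset": [0,0,0],"yaw": 0},
])

```text
time: 15.85
tool_pos: [0.4274, -0.1742, 0.0277]
tool_rot: [-3.141, -0.0, 1.571]
contact_force: [-0.1, 0.4, -1.4]
opening: 0.021
grip_force: 30.0
```

```bash
python3 - <<'E'
from h import *
b=snap('scene','s7.png'); print(status.observe()['contact_force'])
cv2.imwrite('pics/c7.png',cv2.resize(b[180:280,190:330],None,fx=5,fy=5)[...,::-1])
E
```

```text
[ 0.08807347  0.97983597 -0.99779776]
```

View pics/c7.png

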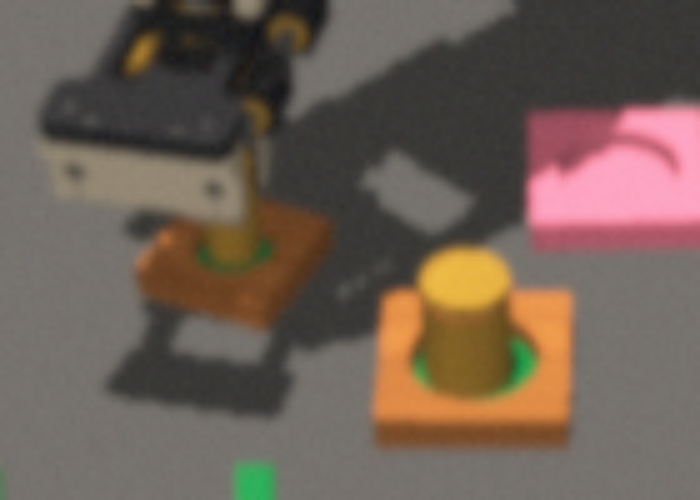

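Thick brass stands in its pocket at crop (465,330), and thin brass is inside the narrow pocket's green ring at (232,245). I lower the last few millimetres and release.

>>> send_rows([
  {"offset": [0,0,2],"yaw": 0},
  {"offset": [0,0,2],"yaw": 0},
  {"offset": [0,0,1],"yaw": 0},
  {"offset": [0,0,0],"yaw": 0},
  {"offset": [0,0,0],"yaw": 0},
])

```text
time: 16.4
tool_pos: [0.4275, -0.1744, 0.0229]
tool_rot: [3.141, -0.0, 1.571]
contact_force: [-0.1, -0.3, -1.0]
opening: 0.0213
grip_force: 30.0
```

>>> send_rows([
  {"offset": [0,0,1],"yaw": 0},
  {"offset": [0,0,0.5],"yaw": 0},
  {"offset": [0,0,0],"yaw": 0},
])

```text
time: 16.7
tool_pos: [0.4277, -0.1745, 0.0228]
tool_rot: [3.141, 0.001, 1.571]
contact_force: [-3.5, 2.7, 15.5]
opening: 0.0213
grip_force: 30.0
```

>>> send_rows([
  {"offset": [0,0,0],"yaw": 0},
  {"offset": [0,0,0],"yaw": 0},
  {"offset": [0,0,0],"yaw": 0},
  {"offset": [0,0,0],"yaw": 0},
  {"offset": [0,0,0],"yaw": 0},
  {"offset": [0,0,-10],"yaw": 0},
  {"offset": [0,0,-20],"yaw": 0},
  {"offset": [0,0,-35],"yaw": 0},
  {"offset": [0,0,-35],"yaw": 0},
  {"offset": [32,18,0],"yaw": 0},
  {"offset": [32,18,0],"yaw": 0},
  {"offset": [32,18,0],"yaw": 0},
  {"offset": [32,18,0],"yaw": 0},
  {"offset": [32,18,0],"yaw": 0},
  {"offset": [32,18,0],"yaw": 0},
  {"offset": [32,18,0],"yaw": 0},
  {"offset": [32,18,0],"yaw": 0},
  {"offset": [32,17,0],"yaw": 0.104},
  {"offset": [0,0,0],"yaw": 0.103},
], hand=0)

```text
time: 18.6
tool_pos: [0.5899, 0.1175, 0.122]
tool_rot: [3.14, -0.002, 1.363]
contact_force: [-0.1, -0.3, -0.4]
opening: 0.0921
grip_force: 0.0
```

>>> send_rows([
  {"offset": [22,6,0],"yaw": 0},
  {"offset": [22,6,0],"yaw": 0},
  {"offset": [21.5,6,0],"yaw": 0},
  {"offset": [0,0,10],"yaw": 0},
  {"offset": [0,0,5],"yaw": 0},
  {"offset": [0,0,0],"yaw": 0},
  {"offset": [0,0,0],"yaw": 0},
])

```text
time: 19.3
tool_pos: [0.6192, 0.1731, 0.1064]
tool_rot: [-3.141, 0.0, 1.363]
contact_force: [-0.5, -0.2, 0.8]
opening: 0.0919
grip_force: 0.0
```

```bash
python3 - <<'E'
from h import *
t=snap('top','t8.png');b=snap('scene','s8.png'); s=status.observe();print(s['tool_pos'],s['tool_rot'])
A=cv2.resize(t[120:320,180:480],None,fx=2,fy=2);B=cv2.resize(b[190:370,200:460],None,fx=2,fy=2)
cv2.imwrite('pics/c8.png',np.vstack([A[:240],B[:,:520].copy() if 0 else np.pad(B,((0,0),(0,80),(0,0)))])[...,::-1])
E
```

```text
[0.61963461 0.17334947 0.10688995] [ 3.14117652e+00 -1.39436224e-04  1.36293562e+00]
```

View pics/c8.png

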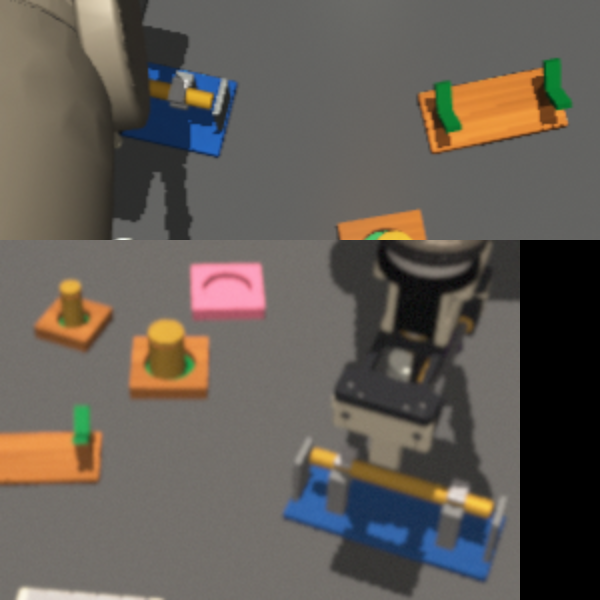

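Thin and thick brass stand in their pockets at crop (70,300) and (166,350), and the rest is clear. The gripper is above the middle of the bar at (395,480). I trim and descend around it.

>>> send_rows([
  {"offset": [5,1.2,0],"yaw": 0},
  {"offset": [0,0,20],"yaw": 0},
  {"offset": [0,0,20],"yaw": 0},
  {"offset": [0,0,15],"yaw": 0},
  {"offset": [0,0,12],"yaw": 0},
  {"offset": [0,0,8],"yaw": 0},
  {"offset": [0,0,5],"yaw": 0},
  {"offset": [0,0,0],"yaw": 0},
  {"offset": [0,0,0],"yaw": 0},
])

```text
time: 20.3
tool_pos: [0.6222, 0.1788, 0.027]
tool_rot: [3.141, -0.0, 1.364]
contact_force: [-0.9, -0.6, 0.7]
opening: 0.0916
grip_force: 0.0
```

>>> send_rows([
  {"offset": [0,0,0],"yaw": 0},
  {"offset": [0,0,0],"yaw": 0},
  {"offset": [0,0,0],"yaw": 0},
  {"offset": [0,0,0],"yaw": 0},
  {"offset": [0,0,0],"yaw": 0},
  {"offset": [0,0,0],"yaw": 0},
  {"offset": [0,0,0],"yaw": 0},
  {"offset": [0,0,0],"yaw": 0},
  {"offset": [0,0,0],"yaw": 0},
  {"offset": [0,0,0],"yaw": 0},
  {"offset": [0,0,0],"yaw": 0},
  {"offset": [0,0,0],"yaw": 0},
], hand=1, squeeze=45)

```text
time: 21.5
tool_pos: [0.6229, 0.1785, 0.0265]
tool_rot: [3.139, -0.001, 1.364]
contact_force: [4.9, -0.2, -3.3]
opening: 0.0146
grip_force: 45.0
```

Gripped. I pull level along the rack's -x, which is tool -y.

>>> send_rows([
  {"offset": [0,-4,0],"yaw": 0},
  {"offset": [0,-4,0],"yaw": 0},
  {"offset": [0,-4,0],"yaw": 0},
  {"offset": [0,-4,0],"yaw": 0},
  {"offset": [0,-4,0],"yaw": 0},
  {"offset": [0,-5,0],"yaw": 0},
  {"offset": [0,-5,0],"yaw": 0},
  {"offset": [0,-5,0],"yaw": 0},
  {"offset": [0,-5,0],"yaw": 0},
  {"offset": [0,-5,0],"yaw": 0},
  {"offset": [0,0,0],"yaw": 0},
  {"offset": [0,0,0],"yaw": 0},
])

```text
time: 22.7
tool_pos: [0.5778, 0.188, 0.0266]
tool_rot: [3.141, -0.0, 1.364]
contact_force: [-0.1, -0.2, -2.8]
opening: 0.0152
grip_force: 45.0
```

```bash
python3 - <<'E'
from h import *
b=snap('scene','s9.png'); s=status.observe();print(s['tool_pos'],s['tool_rot'],s['contact_force'])
cv2.imwrite('pics/c9.png',cv2.resize(b[240:370,330:470],None,fx=4,fy=4)[...,::-1])
E
```

```text
[0.57797345 0.18795833 0.02655322] [ 3.14113236e+00 -2.32517041e-04  1.36379569e+00] [-0.32867656 -0.65482032 -2.53776875]
```

View pics/c9.png

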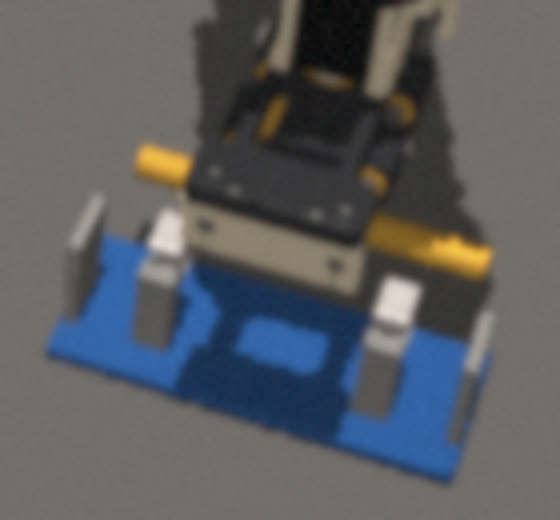

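The bar is out of both clips, with ends at crop (140,160) and (490,258), and is held level. I lift, carry it to above the rest and turn.

>>> send_rows([
  {"offset": [0,0,-10],"yaw": 0},
  {"offset": [0,0,-25],"yaw": 0},
  {"offset": [0,0,-25],"yaw": 0},
  {"offset": [0,0,-20],"yaw": 0},
  {"offset": [-20,6,0],"yaw": 0},
  {"offset": [-34,11,0],"yaw": 0},
  {"offset": [-34,11,0],"yaw": 0},
  {"offset": [-34,11,0],"yaw": 0},
  {"offset": [-34,11,0],"yaw": 0},
  {"offset": [-34,11,0],"yaw": 0},
  {"offset": [-34,11,0],"yaw": 0},
  {"offset": [-34,11,0],"yaw": 0},
  {"offset": [-34,11,0],"yaw": 0},
  {"offset": [-34,11,0],"yaw": 0},
  {"offset": [-4,5,0],"yaw": 0},
  {"offset": [0,0,0],"yaw": -0.145},
  {"offset": [0,0,0],"yaw": -0.145},
  {"offset": [0,0,0],"yaw": -0.145},
  {"offset": [0,0,0],"yaw": 0},
  {"offset": [0,0,0],"yaw": 0},
])

```text
time: 24.75
tool_pos: [0.6177, -0.1573, 0.1068]
tool_rot: [3.141, 0.0, 1.795]
contact_force: [-0.2, 0.5, -2.2]
opening: 0.0149
grip_force: 45.0
```

```bash
python3 - <<'E'
from fit import *
# bar in hand from the earlier view
b=cv2.imread('pics/s9.png')[...,::-1].copy()
q=np.array([.578,.188,-.2074]); print('pred ends px',np.round(proj('scene',place(np.array([[0,-.08,.05],[0,.08,.05]]),q)),1).tolist())
m=hmask(b,(360,272,458,312),(16,120,90),(32,255,255),0,True)
print('fit',fit(barP(),{'scene':m},[q],1))
s=status.observe();p=s['tool_pos'];print(p,s['tool_rot'],s['grip_force'])
b=snap('scene','s10.png');t=snap('top','t10.png')
B=cv2.resize(b[190:320,140:300],None,fx=3.5,fy=3.5)
P=place(barP(p[2]+.0235),[p[0],p[1],s['tool_rot'][2]-np.pi/2])
cv2.polylines(B,[np.round((poly('scene',P)-[140,190]+.5)*3.5).astype(int)],1,(0,255,255),1)
cv2.imwrite('pics/c10.png',B[...,::-1])
E
```

```text
pred ends px [[364.6, 280.9], [451.4, 306.7]]
fit (array([ 0.57578824,  0.19037051, -0.21719548]), np.float64(0.37482317993210107))
[ 0.61773567 -0.1573167   0.10681505] [3.14114070e+00 4.91146905e-05 1.79511271e+00] 44.99918282032013
```

View pics/c10.png

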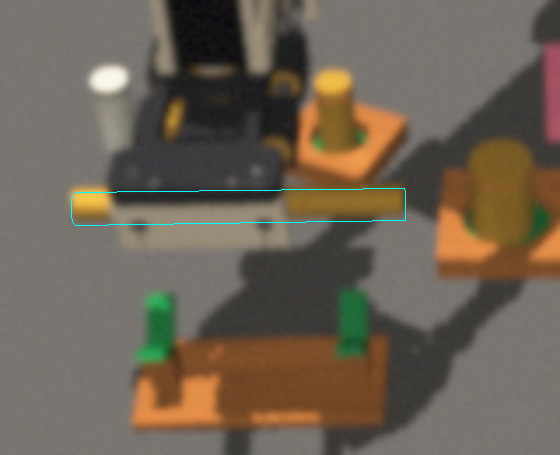

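The bar is over the rest and its outline matches the prediction, with the centre at crop (238,205). The saddles are at (160,330) and (352,330). I lower it.

>>> send_rows([
  {"offset": [0,0,15],"yaw": 0},
  {"offset": [0,0,20],"yaw": 0},
  {"offset": [0,0,15],"yaw": 0},
  {"offset": [0,0,12],"yaw": 0},
  {"offset": [0,0,8],"yaw": 0},
  {"offset": [0,0,6],"yaw": 0},
  {"offset": [0,0,4],"yaw": 0},
  {"offset": [0,0,0],"yaw": 0},
  {"offset": [0,0,0],"yaw": 0},
])

```text
time: 25.75
tool_pos: [0.6179, -0.1577, 0.0269]
tool_rot: [3.141, 0.0, 1.799]
contact_force: [0.1, 0.9, -1.9]
opening: 0.0147
grip_force: 45.0
```

>>> send_rows([
  {"offset": [0,0,2],"yaw": 0},
  {"offset": [0,0,1],"yaw": 0},
  {"offset": [0,0,1],"yaw": 0},
  {"offset": [0,0,0],"yaw": 0},
  {"offset": [0,0,0],"yaw": 0},
])

```text
time: 26.25
tool_pos: [0.6179, -0.1576, 0.0227]
tool_rot: [3.141, 0.0, 1.799]
contact_force: [1.2, -0.6, -2.0]
opening: 0.015
grip_force: 45.0
```

>>> send_rows([
  {"offset": [0,0,1],"yaw": 0},
  {"offset": [0,0,0.5],"yaw": 0},
  {"offset": [0,0,0],"yaw": 0},
])

```text
time: 26.55
tool_pos: [0.6187, -0.1577, 0.022]
tool_rot: [3.139, 0.001, 1.799]
contact_force: [1.1, 1.4, 5.2]
opening: 0.0146
grip_force: 45.0
```

>>> send_rows([
  {"offset": [0,0,0],"yaw": 0},
  {"offset": [0,0,0],"yaw": 0},
  {"offset": [0,0,0],"yaw": 0},
  {"offset": [0,0,0],"yaw": 0},
  {"offset": [0,0,0],"yaw": 0},
  {"offset": [0,0,0],"yaw": 0},
  {"offset": [0,0,0],"yaw": 0},
  {"offset": [0,0,-10],"yaw": 0},
  {"offset": [0,0,-25],"yaw": 0},
  {"offset": [0,0,-30],"yaw": 0},
  {"offset": [0,0,-35],"yaw": 0},
  {"offset": [35,-30,-20],"yaw": 0},
  {"offset": [35,-30,-20],"yaw": 0},
  {"offset": [35,-30,0],"yaw": 0},
  {"offset": [35,-30,0],"yaw": 0},
  {"offset": [35,-30,0],"yaw": 0},
  {"offset": [35,-30,0],"yaw": 0},
  {"offset": [35,0,0],"yaw": 0},
  {"offset": [35,0,0],"yaw": 0},
  {"offset": [0,0,0],"yaw": 0},
], hand=0)

```text
time: 28.55
tool_pos: [0.3782, 0.0769, 0.1617]
tool_rot: [3.14, -0.001, 1.803]
contact_force: [-0.3, -0.8, 0.1]
opening: 0.0918
grip_force: 0.0
```

```bash
python3 - <<'E'
from fit import *
b=snap('scene','s11.png');t=snap('top','t11.png');s=status.observe();print(s['tool_pos'],s['contact_force'])
Y=((16,100,25),(32,255,255))
mt=hmask(t,(380,140,475,200),*Y,0,True);ms=hmask(b,(165,255,262,312),*Y,0,True)
for u in({'top':mt},{'scene':ms}):
    print(len(np.nonzero(list(u.values())[0])[0]),fit(barP(.045),u,[(.617,-.158,.2285)],1))
B=cv2.resize(b[190:320,140:340],None,fx=3,fy=3);A=cv2.resize(t[130:290,330:540],None,fx=1.8,fy=1.8)
cv2.imwrite('pics/c11.png',np.vstack([B[:],np.pad(A,((0,0),(0,600-A.shape[1]),(0,0)))])[:600,:,::-1])
E
```

```text
[0.37948362 0.07455161 0.1614614 ] [ 0.21244705 -0.98682302 -0.04604227]
1568 (array([ 0.61675676, -0.15821782,  0.2307759 ]), np.float64(0.4819078947368421))
949 (array([ 0.6184398 , -0.15729013,  0.23665146]), np.float64(0.15171982076963628))
```

View pics/c11.png

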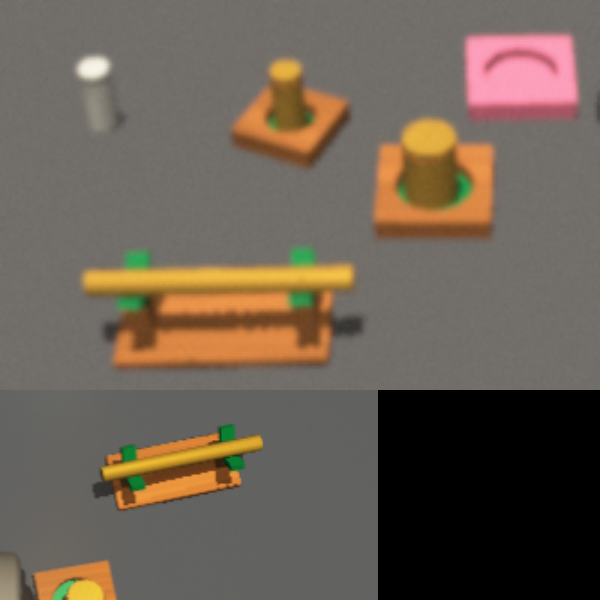

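The bar lies in both green saddles, centred, at crop (218,278). Both brass cylinders stand upright on green at (288,100) and (430,170), and the thin aluminium is untouched at (98,95). The gripper is clear, so I hand in.

```bash
python3 -c "
from h import *
print(ticket.hand_in())"
```

```text
the job is handed in; nothing more can be done
None
```

The job is handed in (no verdict came back): in the last pictures both brass cylinders stand upright in their own pockets and the bar lies centred in both V saddles; I did not re-check the thick aluminium cylinder at the end, but nothing was moved near it.

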